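Serve a chocolate with tongs from under the glass cloche

ROBOT

A 7-joint arm with a two-finger parallel gripper is mounted at the origin on a cart in front of the work surface, level with it; the furniture and walls round the work are solid. World frame = base frame: x ahead of the robot, y to its left, z up, the work surface at z = 0. Lengths are in mm, angles in rad, forces in N, time in s.
With the tool pointing down it reaches from about 425 to 1025 mm from the base axis. Payload 9.4 kg.
Tool frame: the origin (TCP) lies midway between the tips of the shut fingers; the grasp point (between the pads) lies 19 mm behind it; z points along the fingers, y is the direction in which the jaws open and shut (so a half turn about z gives the same grasp; the last joint's range is limited). The gripper opens to 85 mm and grips with 20 to 120 N. Pads are 22 mm wide; open, the fingers measure 114 mm over their backs; the gripper's body (76 mm by 85 mm) begins 54 mm behind the grasp point. The pads swing forward as they close: fully open they stand 13 mm farther back than shut.
Start: joints at [1.134, 0.599, -0.003, 1.599, 0.002, 0.943, -0.08], TCP at [255.254, -678.579, 231.275] pointing down, gripper open.
Joint ranges: [-2.57, 2.57], [-0.35, 1.97], [-1.29, 1.29], [0.11, 2.56], [-1.05, 4.19], [0.11, 1.86], [-2.63, 2.63]. Speed limits (rad/s): [2.22, 2.22, 3.01, 3.01, 3.14, 3.14, 3.14].

INTERFACE

Orientations are given as [roll, pitch, yaw] about the fixed x, y, z axes, in that order (R = Rz(yaw) Ry(pitch) Rx(roll)).
In Python, from rig import robot gives the robot as it stands. The module is installed in compiled form; this text tells all that it offers.
- The arm moves only by the tool apply_moves, never from a script. Its argument "moves" is a list of rows, each an object with "rot": the turn, a rotation vector about the tool's x, y, z in rad, a list of three; "travel": the shift along the tool's x, y, z in mm, a list of three; "jaw": the finger opening in mm, from 0 to 85.4. In form: [{"rot": [ax, ay, az], "travel": [x, y, z], "jaw": jaw}, ...]. A call has 1 to 10 rows; each row shifts and turns the pose as measured when the row begins, along the tool's axes as they then stand; what a row does not reach is not made up. A row lasts 1/12 s, in which the tool goes at most 41.7 mm and 7.16 degrees, less where a joint would pass 70% of its speed; a pose out of reach is approached as far as the arm can. A call with a gripper value outside its range is refused whole. The fingers move at their own pace and stop on an object; "grip_force" is the grip in N (left out, the last holds). Time passes only in rows, so rows that do not move let the fingers close. It gives the time, the measured TCP pose, the force and the opening at its end, in the units of the state.
- robot.read_state(): the state, without advancing time (a new reading comes with each control period).
- robot.capture(name): name is "side" or "top" or "wrist"; returns a dict with "image" (480x640x3 uint8, red, green, blue), "intrinsics" (3x3 intrinsics, pixels), "k1" (the pictures are not rectified: a ray, as slopes to the right and down, at radius r is drawn at 1 + k1 r^2 times it, then the intrinsics apply), "pose" (4x4, takes a point from camera to world coordinates); the wrist camera has in their place "tool_from_camera" (4x4, takes a point from camera to tool coordinates, whose origin is the TCP and whose axes are the flange's). Camera axes: x right, y down, z forward; pixel columns grow to the right and rows downward; lengths in mm; the calibration is good to about 2 mm. A picture is of the moment at which its call begins: read the wrist's pose just before it. There is no depth.
- robot.close_job(): hands the job in, once; it reports no verdict.
Trained networks look in the newest picture that a camera, given by its name, has taken for a name from the list of things; names that differ only in an ending like _2 or _b are one class to them, and where a whole thing is asked for, a point or a joint stands for the part that bears it (a point fixed in the world has none). Each returns a list of dicts, best first, with "p" (0 to 1); they miss things now and then, are a little off and sometimes report something else, mostly with a low value. They report only what shows in the picture. A call takes as long as a camera call.
- robot.spot_in(name, camera): "rect" ([left, top, right, bottom] in pixels, round what is visible of it).
- robot.masks_of(name, camera): "mask" (480x640 bool, what is visible of it) and "rect" ([left, top, right, bottom] in pixels, round what is visible of it).
- robot.mark_of(name, camera): "centre" ([row, column] in pixels: a listed point, or the origin of a listed thing).
The state is a dict: "time_s": time; "joint_positions": joint angles; "joint_vel": joint speeds; "tau": joint torques, N m; "eef_pos": TCP position; "tcp_rot": TCP orientation; "force": force on the tool from outside, world axes, zero at the start; "ft_torque": the same for the moment, N m; "grip_width": finger opening in mm.
Only numpy, scipy, OpenCV 4.12 (cv2) and the standard library are available. Lean on these libraries where they do the work, as an engineer would, in place of code of your own. Each camera call takes 0.05 s, during which the arm holds its last target.

TASK

A customer has chosen the round chocolate from under the glass cloche. Lift the cloche off its wooden board and stand it upright on the free table top beside it, then take up the tongs by their legs, squeeze them so that their two tips close on the round chocolate, and lift it well clear of the board, about 10 cm up. Touch the chocolates with the tongs only, leave the square chocolate on the board and the other goods where they are, do not tip the cloche over, and finish while still holding the chocolate up in the tongs: do not put it down or let go.

Things in the scene. Friction and masses are not known exactly. Their poses are not given: they have to be found in the camera images.
- cloche: Clear glass cloche (bell cover), 140 mm across, glass 82 mm high with 3.5 mm walls, open below, 300 g. Standing over the two chocolates on the wooden board; lift it straight up. Origin: centre of its lower rim; z up.
- cloche_knob (a point): Centre of the upright wooden knob on the cloche, on its axis 108 mm above its lower rim. The grip part is a round 27 mm across, from 97 to 118 mm above the rim; below it a thin 14 mm neck goes down to the glass at 82 mm.
- board: Round wooden serving board, 180 mm across and 18 mm thick, fixed to the table; origin: centre of its underside. Its y axis is the line on which the two chocolates stand, about 42 mm to either side of its centre; its x axis points away from the robot, within about 20 degrees.
- round_chocolate: The chosen chocolate: round (drum with a domed top and a small nut on it), 30 mm across with upright sides from 3 to 15 mm above its underside, 25 mm high, 30 mm with the nut, 20 g, standing on the board under the cloche, on the left or the right of the square one. Origin: centre of its underside; z up.
- square_chocolate: The other chocolate, to be left alone: a square block 26 x 26 x 20 mm with three fine lines on its top, standing on the board under the cloche. Origin: centre of its underside.
- tongs: Steel spring tongs, rubber tips, 90 g, lying on a glass tray so that the legs close level, side by side. Origin: centre line, level with their underside, under the grip point; x points to the tips, y to the left leg, z up. Pivot 90 mm behind the origin, tip ends 105 mm ahead, centre of mass 10 mm behind. Legs: upright strips 4 mm thick, 2 to 22 mm above the origin; tips and pivot pin 0 to 24 mm.
- tongs_grip (a point): Where to squeeze the legs from outside: 12 mm above the tongs' origin. Over both legs they measure here about 62 mm sprung open and 44 mm (parallel) when the tips hold a 30 mm thing. Pressed to about 56 mm, the springs (7 to 9 N on each finger) already hold the tongs in the fingers while the tips stand about 55 mm apart.
- tongs_tips (a point): The middle between the two tips, 88 mm ahead of the tongs' origin along x and 12 mm above it. The rubber tip pads are 34 mm long (71 to 105 mm ahead) and 24 mm high; their clear gap is about 66 mm when open, and each tip is about 7 mm thick.
- tongs_left (a joint): Closing angle of the left leg (rad): 0 sprung open, about 0.10 when the tips hold a 30 mm thing, at most 0.17. The right leg is geared to it and always closes by the same angle. A spring opens them again.
- tongs_tray: Small flat glass tray, 108 x 176 mm and 8 mm thick, fixed to the table, on which the tongs lie. Origin: centre of its underside.
- butterfly_dish: Round glass trinket dish, 93 mm across and 20 mm high, to be left where it stands. Origin: centre of its underside.
- tin_fig: Round candle tin, 64 mm across and 45 mm high, to be left where it stands. Origin: centre of its underside.
- soap_cream: Wrapped bar of soap, 52 x 78 x 26 mm, to be left where it lies. Origin: centre of its underside.

How it is judged (in metres and radians):
On the way, in this order (a step that is already met when the one before it is completed fails the run):
1. the cloche stands upright on the table, off the board, and is let go (height (world z) of cloche below 0.006 m and angle between cloche's own z axis and vertical below 0.1 rad and horizontal distance between cloche and board above 0.16 m and contact force between cloche and the arm below 0.1 N), for 0.2 s.
2. the tips of the tongs hold the round chocolate between them, just raised off the board (contact force between each of tongs_left, tongs_right and round_chocolate above 0.5 N and contact force between round_chocolate and the arm below 0.1 N and contact force between the fingers and tongs above 1 N and height (world z) of round_chocolate above 0.022 m), for 0.1 s.
At the end, for the whole second after the job is handed in: The tong tips alone hold the round chocolate still, over 80 mm above the table, the tongs in the fingers; the cloche stands upright and untouched on the table, over 160 mm from the board's centre; square chocolate on the board within 25 mm of its place, dish, tin and soap within 30 mm (all of step 1 and contact force between each of tongs_left, tongs_right and round_chocolate above 0.5 N and contact force between round_chocolate and the arm below 0.1 N and contact force between the fingers and tongs above 1 N and height (world z) of round_chocolate above 0.08 m and linear speed of round_chocolate below 0.05 m/s and contact force between round_chocolate and board below 0.05 N and contact force between round_chocolate and square_chocolate below 0.05 N and distance of square_chocolate from where it was at the start of the episode below 0.025 m and height (world z) of square_chocolate above 0.014 m and distance of each of butterfly_dish, tin_fig, soap_cream from where it was at the start of the episode below 0.03 m); the arm keeps its last pose, push and grip.
It fails at once if the robot itself touches a chocolate (contact force between any of round_chocolate, square_chocolate and the arm above 0.3 N).
It fails at once if the cloche is tipped over (angle between cloche's own z axis and vertical above 0.6 rad).
It fails at once if the square chocolate is carried or knocked off the board (height (world z) of square_chocolate below 0.012 m or height (world z) of square_chocolate above 0.04 m).
It fails at once if the dish, the tin or the soap is pushed about (distance of any of butterfly_dish, tin_fig, soap_cream from where it was at the start of the episode above 0.04 m).
It also fails if it takes over 58 s, if anything falls off the work surface, if the arm or the gripper's body presses on something with over 40 N, if the wrist force passes 120 N, or if a joint passes its speed limit or range.

## Working session

There is one attempt and no reset: what is moved stays moved. The work goes in short steps, Python scripts to look and compute and a tool call to move; the robot and the scene stay as the last step left them, time stands still between calls to the robot, and variables do not carry over. Pictures are saved under pics/ and viewed, and the job is handed in when it is done.

Besides the shell and the picture viewer there is one more tool, called after "Emit:" by a JSON object that holds its "method" and its "body", one argument or row to a line. apply_moves: Moves the arm, as the interface text tells. Its arguments: {"type":"object","properties":{"moves":{"type":"array","items":{"type":"object","properties":{"rot":{"type":"array","items":{"type":"number"}},"travel":{"type":"array","items":{"type":"number"}},"jaw":{"type":"number"}}}},"grip_force":{"type":"number"}},"required":["moves"]}

```bash
mkdir -p pics; ls; cat > look.py <<'E'
from rig import robot
import cv2,sys,numpy as np
def snap(cam,fn):
    s=robot.read_state(); c=robot.capture(cam); cv2.imwrite('pics/'+fn,c['image'][:,:,::-1]); return s,c
E
python3 - <<'E'
from look import *
print(robot.read_state())
for c in ['side','top']:
    s,d=snap(c,c+'0.png'); print(c,d['intrinsics'].round(1).tolist(),d['k1'],d['pose'].round(3).tolist())
    for n in ['cloche','cloche_knob','board','round_chocolate','square_chocolate','tongs','tongs_grip','tongs_tips','tongs_tray','butterfly_dish','tin_fig','soap_cream']:
        m=robot.mark_of(n,c); b=robot.spot_in(n,c)
        print(n,[(np.round(x['centre'],1).tolist(),round(x['p'],2)) for x in m[:2]],[(np.round(x['rect']).tolist(),round(x['p'],2)) for x in b[:2]])
E
```

```text
pics
{'time_s': 0.0, 'joint_positions': array([ 1.1342822 ,  0.60015667, -0.00254957,  1.60015529,  0.00180687,
        0.94292286, -0.07979565]), 'joint_vel': array([-0.00103546, -0.00086366, -0.00083168, -0.00043506, -0.00054259,
        0.00107124,  0.00060851]), 'tau': array([-9.89542277e-04, -7.76451302e+01,  1.56461276e+00, -2.58007747e+01,
        1.23499616e-02,  8.92554381e-03,  1.53540327e-05]), 'eef_pos': array([ 255.08261532, -678.11408329,  230.38502134]), 'tcp_rot': array([-3.13995961e+00,  1.51243659e-04,  3.59886407e-01]), 'force': array([-0.24405669, -0.12408595, -0.27400538]), 'ft_torque': array([-0.015826  ,  0.04022032,  0.04545114]), 'grip_width': 85.31042109889796}
side [[462.6, 0.0, 312.7], [0.0, 462.6, 240.0], [0.0, 0.0, 1.0]] -0.0013890015930315476 [[-1.0, -0.003, -0.007, 606.537], [0.004, 0.569, -0.822, 783.492], [0.007, -0.822, -0.569, 629.868], [0.0, 0.0, 0.0, 1.0]]
cloche [([259.9, 316.3], 0.97)] [([287.0, 211.0, 353.0, 279.0], 0.72)]
cloche_knob [([218.8, 319.8], 0.82)] [([288.0, 212.0, 354.0, 279.0], 0.69)]
board [([265.8, 320.1], 0.69)] [([281.0, 248.0
[... 1129 characters left out ...]
49.8], 0.6)] [([286.0, 201.0, 375.0, 293.0], 0.69)]
round_chocolate [([245.1, 329.9], 0.33)] []
square_chocolate [] []
tongs [([267.1, 449.3], 0.66)] [([428.0, 212.0, 491.0, 322.0], 0.57)]
tongs_grip [([264.4, 455.8], 0.76)] [([432.0, 211.0, 488.0, 326.0], 0.63)]
tongs_tips [([226.5, 469.0], 0.69), ([259.1, 451.0], 0.2)] [([428.0, 211.0, 492.0, 313.0], 0.87)]
tongs_tray [([259.6, 451.1], 0.84)] [([416.0, 212.0, 494.0, 313.0], 0.87)]
butterfly_dish [([164.7, 242.6], 0.64)] [([217.0, 142.0, 263.0, 189.0], 0.84)]
tin_fig [([164.5, 165.6], 0.73)] [([146.0, 146.0, 175.0, 180.0], 0.85)]
soap_cream [([162.5, 309.1], 0.77)] [([288.0, 148.0, 326.0, 177.0], 0.69), ([432.0, 211.0, 489.0, 316.0], 0.16)]
```

View pics/side0.png

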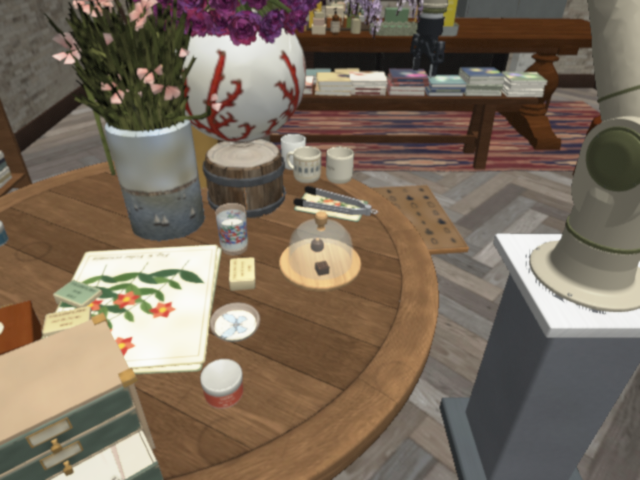

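View pics/top0.png

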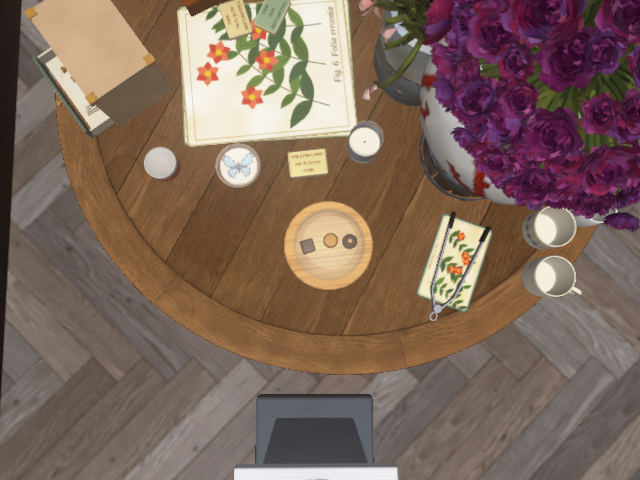

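```bash
python3 - <<'E'
import cv2
a=cv2.imread('pics/top0.png')[190:340,270:510]; cv2.imwrite('pics/topc.png',cv2.resize(a,None,fx=3.3,fy=3.3,interpolation=2))
a=cv2.imread('pics/side0.png')[170:300,270:400]; cv2.imwrite('pics/sidec.png',cv2.resize(a,None,fx=4.5,fy=4.5,interpolation=2))
E
```

```text
(no output)
```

View pics/topc.png

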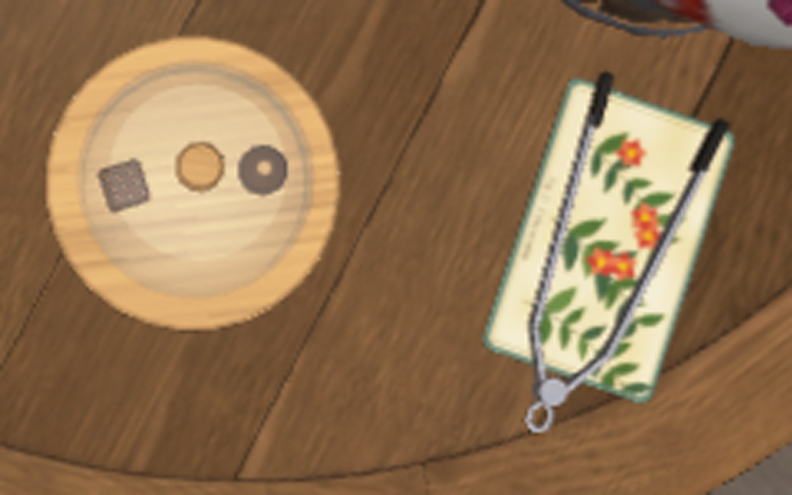

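View pics/sidec.png

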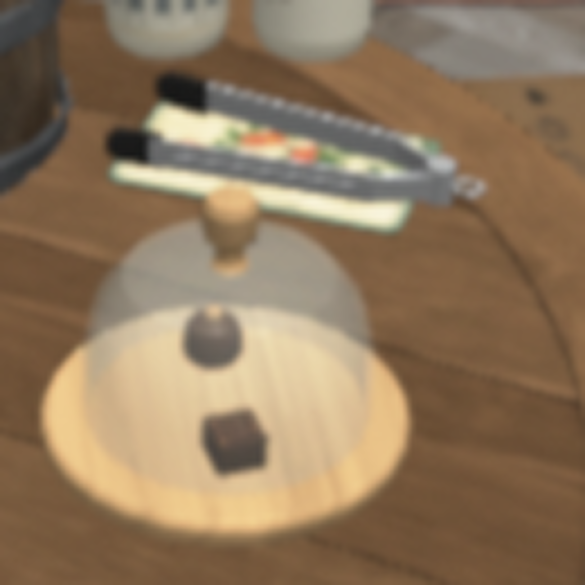

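```bash
cat >> look.py <<'E'
def ray(c,u,v,pose=None):
    K=c['intrinsics']; d=np.array([(u-K[0,2])/K[0,0],(v-K[1,2])/K[1,1]]); x=d.copy()
    for _ in range(10): x=d/(1+c['k1']*(x@x))
    P=c['pose'] if pose is None else pose
    return P[:3,3],P[:3,:3]@np.array([x[0],x[1],1])
def onz(c,u,v,z,pose=None):
    o,r=ray(c,u,v,pose); return o+r*(z-o[2])/r[2]
def wpose(s,c):
    from scipy.spatial.transform import Rotation as R
    T=np.eye(4); T[:3,:3]=R.from_euler('xyz',s['tcp_rot']).as_matrix(); T[:3,3]=s['eef_pos']; return T@c['tool_from_camera']
E
python3 - <<'E'
from look import *
s,c=snap('top','t1.png')
f=lambda x,y:(x/3.3+270-.35,y/3.3+190-.35)
for n,x,y,z in [('board',193,184,18),('knob',200,167,132),('round',263,170,32),('square',124,185,38),('pivot',554,392,32),('Ltip',607,75,32),('Rtip',720,122,32),('trayBL',487,343,8),('trayTL',572,80,8),('trayTR',734,136,8),('trayBR',650,402,8)]:
    p=onz(c,*f(x,y),z); print(n,p.round(1),np.hypot(p[0],p[1]).round())
for n,u,v,z in [('tin',160,164,40),('dish',239,165,15),('soap',308,162,26),('candle',365,142,50),('edge',330,335,0),('edge2',230,320,0),('edgeL',150,260,0),('mug',550,278,60)]:
    print(n,onz(c,u,v,z).round(1))
s,c=snap('side','s1.png')
g=lambda x,y:(x/4.5+270-.35,y/4.5+170-.35)
for n,x,y,z in [('knob',230,212,126),('board',226,415,18),('round',213,345,30),('square',235,440,28),('pivot',440,165,32),('Ltip',110,135,30),('Rtip',160,80,30)]:
    print(n,onz(c,*g(x,y),z).round(1))
E
```

```text
board [580.  -26.4  18. ] 581.0
knob [580.4 -26.9 132. ] 581.0
round [587.3 -67.8  32. ] 591.0
square [577.9  15.   38. ] 578.0
pivot [ 455.5 -238.9   32. ] 514.0
Ltip [ 644.3 -275.2   32. ] 701.0
Rtip [ 615.9 -342.5   32. ] 705.0
trayBL [ 484.2 -204.1    8. ] 525.0
trayTL [ 644.5 -259.5    8. ] 695.0
trayTR [ 609.9 -358.1    8. ] 707.0
trayBR [ 448.6 -302.     8. ] 541.0
tin [739.6 305.   40. ]
dish [743.2 152.8  15. ]
soap [747.1  13.6  26. ]
candle [782. -99.  50.]
edge [402.7 -30.    0. ]
edge2 [432.9 168.8   0. ]
edgeL [552.5 330.4   0. ]
mug [ 513.6 -450.5   60. ]
knob [583.3 -29.1 126. ]
board [583.7 -17.2  18. ]
round [589.6 -58.7  30. ]
square [580.1  15.1  28. ]
pivot [ 459.3 -231.8   32. ]
Ltip [ 646.8 -268.    30. ]
Rtip [ 618.5 -335.2   30. ]
```

Emit:
{"method": "apply_moves", "body": {
  "moves": [
    {"rot":[0,0,0.12],"travel":[0,0,0],"jaw":85},
    {"rot":[0,0,0.12],"travel":[0,0,0],"jaw":85},
    {"rot":[0,0,0.12],"travel":[0,0,0],"jaw":85},
    {"rot":[0,0,0],"travel":[16,-32,0],"jaw":85},
    {"rot":[0,0,0],"travel":[16,-34,0],"jaw":85},
    {"rot":[0,0,0],"travel":[16,-34,0],"jaw":85},
    {"rot":[0,0,0],"travel":[16,-34,0],"jaw":85},
    {"rot":[0,0,0],"travel":[16,-34,0],"jaw":85},
    {"rot":[0,0,0],"travel":[16,-34,0],"jaw":85},
    {"rot":[0,0,0],"travel":[16,-34,0],"jaw":85}
  ]
}}

```text
time_s: 3.43
eef_pos: [368.7, -445.2, 229.5]
tcp_rot: [3.135, 0.002, -0.034]
force: [0.7, 0.4, 0.1]
grip_width: 84.6
```

Emit:
{"method": "apply_moves", "body": {
  "moves": [
    {"rot":[0,0,0],"travel":[18,-36,0],"jaw":85},
    {"rot":[0,0,0],"travel":[18,-36,0],"jaw":85},
    {"rot":[0,0,0],"travel":[18,-36,0],"jaw":85},
    {"rot":[0,0,0],"travel":[18,-36,0],"jaw":70},
    {"rot":[0,0,0],"travel":[18,-36,0],"jaw":70},
    {"rot":[0,0,0],"travel":[18,-36,0],"jaw":70},
    {"rot":[0,0,0],"travel":[18,-36,0],"jaw":70},
    {"rot":[0,0,0],"travel":[18,-36,0],"jaw":70},
    {"rot":[0,0,0],"travel":[18,-36,0],"jaw":70},
    {"rot":[0,0,0],"travel":[0,0,0],"jaw":70}
  ]
}}

```text
time_s: 4.27
eef_pos: [550.2, -105.7, 229.8]
tcp_rot: [3.136, -0.007, -0.026]
force: [1.0, 0.6, 0.4]
grip_width: 69.8
```

```bash
python3 - <<'E'
from look import *
s,c=snap('wrist','w1.png'); P=wpose(s,c); print(s['eef_pos'],s['tcp_rot'],P.round(2).tolist(),c['intrinsics'].round(1).tolist(),c['k1'])
m=robot.mark_of('cloche_knob','wrist')
for x in m[:2]: print(x, onz(c,x['centre'][1],x['centre'][0],126,P))
E
```

```text
[ 550.20395878 -105.74983376  229.83836861] [ 3.13620963 -0.00663306 -0.02591328] [[-0.03, -0.96, -0.26, 617.17], [-1.0, 0.03, 0.0, -107.55], [0.01, 0.26, -0.96, 373.12], [0.0, 0.0, 0.0, 1.0]] [[398.5, 0.0, 318.1], [0.0, 398.5, 239.9], [0.0, 0.0, 1.0]] -0.01665137644841847
{'centre': [192.0, 188.1], 'p': 0.74} [582.80704569 -27.26165193 126.        ]
```

View pics/w1.png

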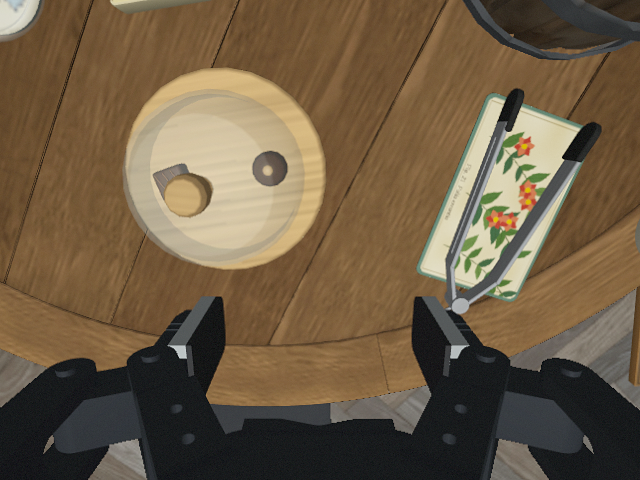

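```bash
python3 - <<'E'
from look import *
s=robot.read_state(); c=robot.capture('wrist'); P=wpose(s,c)
for n,u,v,z in [('knob top',187,193,134),('round',270,168,33),('nut',267,171,46),('pivot',460,306,32),('Ltip end',517,93,32),('Rtip end',592,127,32)]:
    print(n,onz(c,u,v,z,P).round(1))
E
```

```text
knob top [580.4 -36.2 134. ]
round [584.8 -75.7  33. ]
nut [583.6 -74.6  46. ]
pivot [ 451.8 -245.    32. ]
Ltip end [ 638.9 -279.9   32. ]
Rtip end [ 610.5 -346.    32. ]
```

```bash
python3 - <<'E'
from look import *
s=robot.read_state(); print(s['eef_pos'],s['tcp_rot'],s['joint_vel'].round(3)); s,c=snap('wrist','w2.png'); P=wpose(s,c)
for x in robot.mark_of('cloche_knob','wrist')[:2]: print(x, onz(c,x['centre'][1],x['centre'][0],126,P))
for x in robot.mark_of('round_chocolate','wrist')[:2]: print(x, onz(c,x['centre'][1],x['centre'][0],18,P))
for x in robot.mark_of('tongs_grip','wrist')[:2]: print(x, onz(c,x['centre'][1],x['centre'][0],20,P))
for x in robot.mark_of('tongs_tips','wrist')[:2]: print(x, onz(c,x['centre'][1],x['centre'][0],20,P))
E
```

```text
[ 546.07158485 -114.26194344  229.73082669] [ 3.13236912 -0.00370949 -0.03466832] [ 0.036 -0.006  0.022  0.01   0.002  0.001  0.004]
{'centre': [188.3, 172.7], 'p': 0.56} [581.77181933 -27.35304829 126.        ]
```

View pics/w2.png

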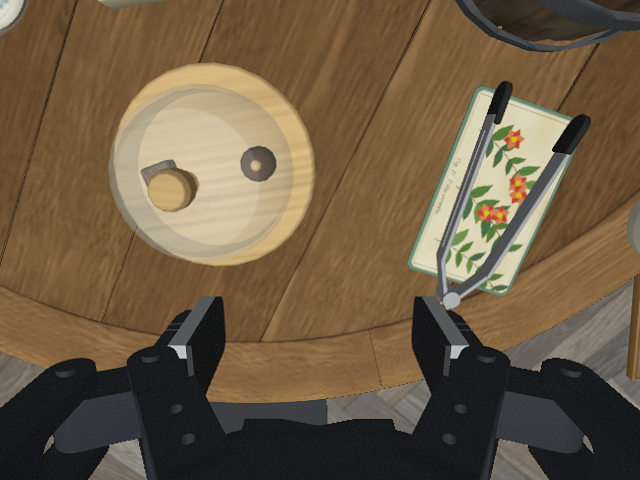

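```bash
python3 - <<'E'
from look import *
s,c=snap('wrist','w3.png'); P=wpose(s,c); print(s['eef_pos'],s['joint_vel'].round(3))
for n,u,v,z in [('knob top',171,190,134),('round',258,163,33),('nut',256,165,46),('pivot',452,300,32),('Ltip end',506,86,32),('Rtip end',581,120,32)]:
    print(n,onz(c,u,v,z,P).round(1))
E
```

```text
[ 545.5323757  -116.07038583  229.88067986] [-0.002  0.001 -0.005 -0.003  0.001  0.    -0.002]
knob top [581.6 -31.  134. ]
round [588.1 -70.2  33. ]
nut [587.5 -70.2  46. ]
pivot [ 455.6 -240.5   32. ]
Ltip end [ 641.9 -275.1   32. ]
Rtip end [ 613.2 -340.5   32. ]
```

Emit:
{"method": "apply_moves", "body": {
  "moves": [
    {"rot":[0,0,-0.03],"travel":[12,-32,0],"jaw":70},
    {"rot":[0,0,0],"travel":[11,-31,0],"jaw":70},
    {"rot":[0,0,0],"travel":[8,-24,20],"jaw":70},
    {"rot":[0,0,0],"travel":[4,-6,20],"jaw":70},
    {"rot":[0,0,0],"travel":[0,0,10],"jaw":70},
    {"rot":[0,0,0],"travel":[0,0,0],"jaw":70}
  ]
}}

```text
time_s: 5.22
eef_pos: [584.4, -27.5, 179.2]
tcp_rot: [3.132, -0.008, -0.019]
force: [-0.2, -0.3, 0.2]
grip_width: 69.8
```

Emit:
{"method": "apply_moves", "body": {
  "moves": [
    {"rot":[0,0,0],"travel":[-1,0,10],"jaw":70},
    {"rot":[0,0,0],"travel":[0,0,10],"jaw":70},
    {"rot":[0,0,0],"travel":[0,0,10],"jaw":70}
  ]
}}

```text
time_s: 5.47
eef_pos: [583.8, -31.4, 149.8]
tcp_rot: [3.131, -0.011, -0.023]
force: [0.6, 0.1, -0.2]
grip_width: 69.8
```

```bash
python3 - <<'E'
from look import *
s,c=snap('wrist','w4.png'); P=wpose(s,c); print(s['eef_pos'],s['tcp_rot'],s['joint_vel'].round(3))
for x in robot.mark_of('cloche_knob','wrist')[:2]: print(x, onz(c,x['centre'][1],x['centre'][0],126,P))
E
```

```text
[583.82044712 -31.3861105  149.76304729] [ 3.13057019 -0.01112369 -0.02320068] [ 0.033  0.174 -0.011  0.104 -0.006 -0.276  0.011]
{'centre': [290.6, 306.3], 'p': 0.77} [581.78834504 -27.29371211 126.        ]
{'centre': [273.7, 628.6], 'p': 0.57} [ 585.72552836 -173.77871393  126.        ]
```

View pics/w4.png

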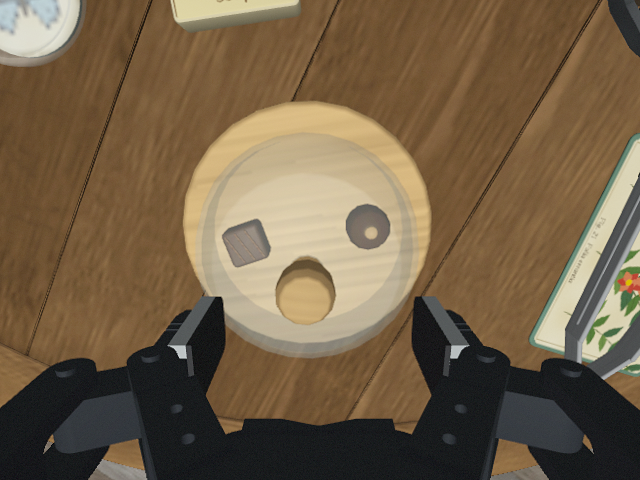

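Emit:
{"method": "apply_moves", "body": {
  "moves": [
    {"rot":[0,0,0],"travel":[-2,-4,12],"jaw":70},
    {"rot":[0,0,0],"travel":[0,0,12],"jaw":70},
    {"rot":[0,0,0],"travel":[0,0,10],"jaw":70},
    {"rot":[0,0,0],"travel":[0,0,4],"jaw":70},
    {"rot":[0,0,0],"travel":[0,0,0],"jaw":70}
  ]
}}

```text
time_s: 5.98
eef_pos: [581.8, -30.2, 110.2]
tcp_rot: [3.13, -0.01, -0.027]
force: [0.4, -0.0, 0.5]
grip_width: 70.0
```

Emit:
{"method": "apply_moves", "body": {
  "moves": [
    {"rot":[0,0,0],"travel":[0,-2,1],"jaw":50},
    {"rot":[0,0,0],"travel":[0,-1,0],"jaw":36},
    {"rot":[0,0,0],"travel":[0,0,0],"jaw":20},
    {"rot":[0,0,0],"travel":[0,0,0],"jaw":20},
    {"rot":[0,0,0],"travel":[0,0,0],"jaw":20},
    {"rot":[0,0,0],"travel":[0,0,0],"jaw":20}
  ],
  "grip_force": 30
}}

```text
time_s: 6.48
eef_pos: [582.5, -27.0, 110.5]
tcp_rot: [3.13, -0.012, -0.027]
force: [-0.2, -0.0, -2.2]
grip_width: 25.5
```

Emit:
{"method": "apply_moves", "body": {
  "moves": [
    {"rot":[0,0,0],"travel":[0,0,-8],"jaw":20},
    {"rot":[0,0,0],"travel":[0,0,-12],"jaw":20},
    {"rot":[0,0,0],"travel":[0,0,-15],"jaw":20},
    {"rot":[0,0,0],"travel":[0,0,-15],"jaw":20}
  ],
  "grip_force": 35
}}

```text
time_s: 6.82
eef_pos: [579.2, -26.5, 160.1]
tcp_rot: [3.129, -0.004, -0.027]
force: [0.8, 0.2, -3.3]
grip_width: 24.8
```

```bash
python3 - <<'E'
from look import *
s,c=snap('side','s2.png');print(s['eef_pos'],s['force'],s['grip_width'])
cv2.imwrite('pics/s2c.png',cv2.resize(c['image'][100:340,200:440,::-1],None,fx=2.4,fy=2.4))
E
```

```text
[579.2486255  -26.53083725 160.116618  ] [ 0.8326986   0.15570043 -3.28716957] 24.821787220871226
```

View pics/s2c.png

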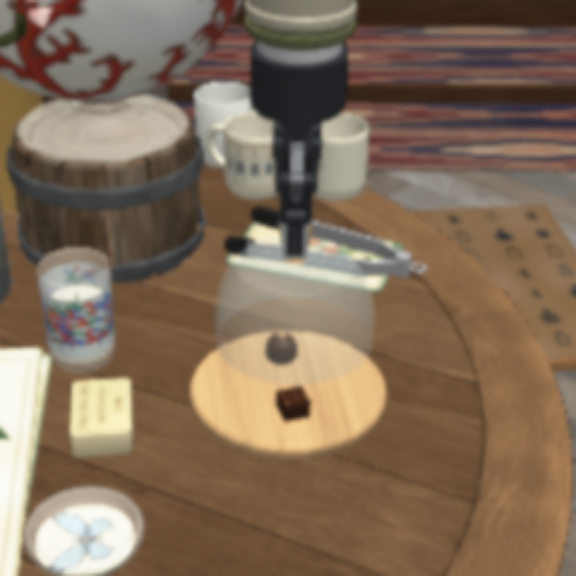

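Emit:
{"method": "apply_moves", "body": {
  "moves": [
    {"rot":[0,0,0],"travel":[0,0,-15],"jaw":20},
    {"rot":[0,0,0],"travel":[0,-10,-10],"jaw":20},
    {"rot":[0,0,0],"travel":[-2,-20,0],"jaw":20},
    {"rot":[0,0,0],"travel":[-2,-27,0],"jaw":20},
    {"rot":[0,0,0],"travel":[-2,-30,0],"jaw":20},
    {"rot":[0,0,0],"travel":[-2,-30,0],"jaw":20},
    {"rot":[0,0,0],"travel":[-2,-30,0],"jaw":20},
    {"rot":[0,0,0],"travel":[-2,-27,0],"jaw":20},
    {"rot":[0,0,0],"travel":[0,-18,0],"jaw":20},
    {"rot":[0,0,0],"travel":[0,-5,0],"jaw":20}
  ]
}}

```text
time_s: 7.7
eef_pos: [573.1, 182.2, 189.1]
tcp_rot: [3.131, -0.012, -0.033]
force: [0.8, 0.8, -3.2]
grip_width: 25.0
```

Emit:
{"method": "apply_moves", "body": {
  "moves": [
    {"rot":[0,0,0],"travel":[0,0,15],"jaw":20},
    {"rot":[0,0,0],"travel":[0,0,20],"jaw":20},
    {"rot":[0,0,0],"travel":[0,0,20],"jaw":20},
    {"rot":[0,0,0],"travel":[0,0,18],"jaw":20},
    {"rot":[0,0,0],"travel":[0,0,10],"jaw":20},
    {"rot":[0,0,0],"travel":[0,0,5],"jaw":20},
    {"rot":[0,0,0],"travel":[0,0,2],"jaw":20},
    {"rot":[0,0,0],"travel":[0,0,0],"jaw":20}
  ]
}}

```text
time_s: 8.37
eef_pos: [573.4, 186.2, 96.6]
tcp_rot: [3.133, -0.014, -0.027]
force: [-0.5, 0.5, -3.7]
grip_width: 24.7
```

```bash
python3 - <<'E'
from look import *
s,c=snap('side','s3.png');print(s['eef_pos'],s['tcp_rot'],s['force'],s['grip_width'])
cv2.imwrite('pics/s3c.png',cv2.resize(c['image'][140:340,150:390,::-1],None,fx=3,fy=3))
E
```

```text
[573.39737787 186.16337881  96.5616254 ] [ 3.13310297 -0.01391485 -0.02742066] [-0.45062877  0.50550227 -3.67564981] 24.727556879509013
```

View pics/s3c.png

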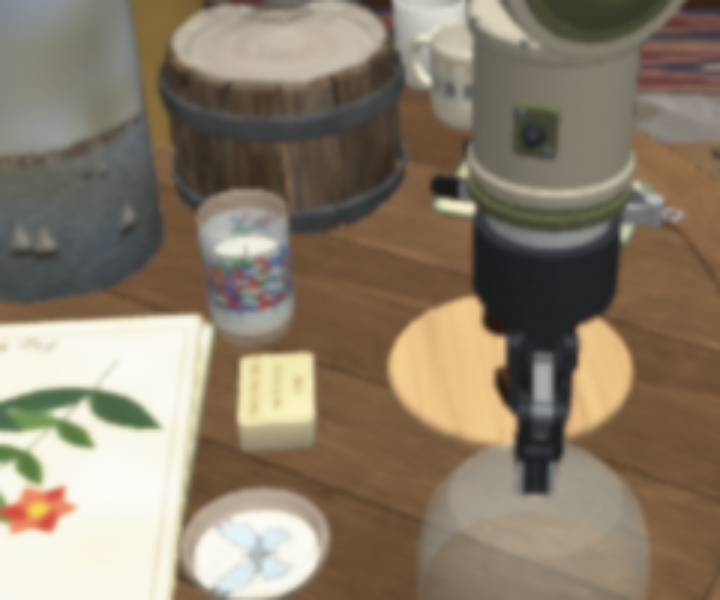

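Upright over free table, not yet down. Lower in small steps until the force changes.

Emit:
{"method": "apply_moves", "body": {
  "moves": [
    {"rot":[0,0,0],"travel":[0,0,2.5],"jaw":20},
    {"rot":[0,0,0],"travel":[0,0,1.5],"jaw":20},
    {"rot":[0,0,0],"travel":[0,0,1],"jaw":20}
  ]
}}

```text
time_s: 8.67
eef_pos: [575.1, 186.2, 94.0]
tcp_rot: [3.135, -0.018, -0.028]
force: [0.3, -0.2, -2.5]
grip_width: 25.0
```

Emit:
{"method": "apply_moves", "body": {
  "moves": [
    {"rot":[0,0,0],"travel":[-1,0,2],"jaw":20},
    {"rot":[0,0,0],"travel":[0,0,1],"jaw":20},
    {"rot":[0,0,0],"travel":[0,0,1],"jaw":20}
  ]
}}

```text
time_s: 8.92
eef_pos: [575.7, 187.2, 91.8]
tcp_rot: [3.137, -0.022, -0.028]
force: [-4.8, -0.4, 14.9]
grip_width: 24.9
```

Emit:
{"method": "apply_moves", "body": {
  "moves": [
    {"rot":[0,0,0],"travel":[0,0,-1],"jaw":26},
    {"rot":[0,0,0],"travel":[0,0,0],"jaw":30},
    {"rot":[0,0,0],"travel":[0,0,0],"jaw":50},
    {"rot":[0,0,0],"travel":[0,0,0],"jaw":70},
    {"rot":[0,0,0],"travel":[0,0,0],"jaw":75}
  ]
}}

```text
time_s: 9.33
eef_pos: [575.9, 187.2, 93.6]
tcp_rot: [3.137, -0.023, -0.028]
force: [-0.2, -0.4, -0.3]
grip_width: 65.7
```

Emit:
{"method": "apply_moves", "body": {
  "moves": [
    {"rot":[0,0,0],"travel":[0,0,-5],"jaw":80},
    {"rot":[0,0,0],"travel":[0,0,-20],"jaw":85},
    {"rot":[0,0,0],"travel":[0,0,-35],"jaw":85},
    {"rot":[0,0,0],"travel":[0,0,-35],"jaw":85},
    {"rot":[0,0,0],"travel":[0,0,-15],"jaw":85}
  ]
}}

```text
time_s: 9.75
eef_pos: [571.0, 186.7, 203.8]
tcp_rot: [3.133, -0.014, -0.028]
force: [0.3, 0.6, 0.3]
grip_width: 84.8
```

```bash
python3 - <<'E'
from look import *
s,c=snap('side','s4.png');print(s['eef_pos'],s['tcp_rot'],s['force'],s['grip_width'])
cv2.imwrite('pics/s4c.png',cv2.resize(c['image'][140:380,150:390,::-1],None,fx=2.5,fy=2.5))
E
```

```text
[570.9831576  186.70930643 203.7712175 ] [ 3.13294974 -0.01379759 -0.02825879] [0.25284489 0.61365048 0.31182379] 84.83188159576704
```

View pics/s4c.png

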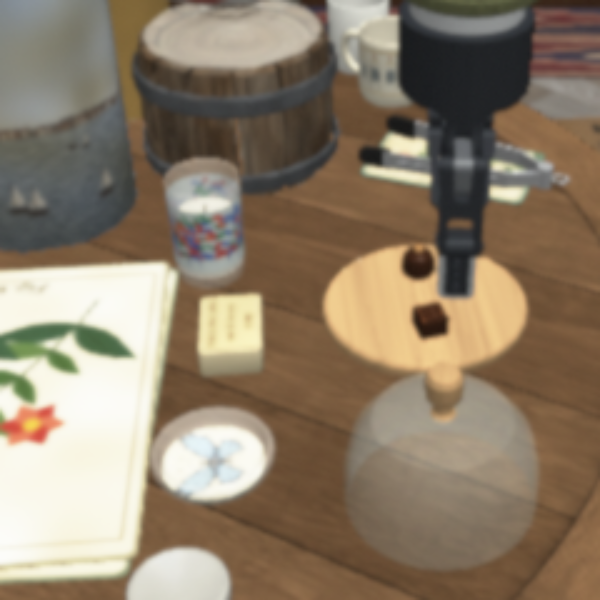

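Emit:
{"method": "apply_moves", "body": {
  "moves": [
    {"rot":[0,0,0],"travel":[-2,30,0],"jaw":85},
    {"rot":[0,0,0],"travel":[-2,39,0],"jaw":85},
    {"rot":[0,0,0],"travel":[-2,39,0],"jaw":85},
    {"rot":[0,0,0],"travel":[-2,39,0],"jaw":85},
    {"rot":[0,0,0],"travel":[-2,39,0],"jaw":85},
    {"rot":[0,0,0],"travel":[-2,39,0],"jaw":85},
    {"rot":[0,0,0],"travel":[-2,39,0],"jaw":85},
    {"rot":[0,0,0],"travel":[-2,39,0],"jaw":85},
    {"rot":[0,0,0],"travel":[-2,39,0],"jaw":85},
    {"rot":[0,0,0],"travel":[0,0,0],"jaw":85}
  ]
}}

```text
time_s: 10.63
eef_pos: [545.9, -164.3, 211.1]
tcp_rot: [3.138, -0.026, -0.019]
force: [-0.6, -0.5, -0.5]
grip_width: 85.0
```

Emit:
{"method": "apply_moves", "body": {
  "moves": [
    {"rot":[0,0,0.11],"travel":[0,0,0],"jaw":85},
    {"rot":[0,0,0.11],"travel":[0,0,0],"jaw":85},
    {"rot":[0,0,0.1],"travel":[0,0,0],"jaw":85},
    {"rot":[0,0,0],"travel":[0,0,0],"jaw":85}
  ]
}}

```text
time_s: 10.97
eef_pos: [544.0, -170.2, 211.5]
tcp_rot: [-3.137, -0.026, -0.363]
force: [0.3, 0.4, 0.3]
grip_width: 85.0
```

```bash
python3 - <<'E'
from look import *
s,c=snap('wrist','w5.png'); P=wpose(s,c); print(s['eef_pos'],s['tcp_rot'],s['joint_vel'].round(3))
for n,z in [('tongs_grip',20),('tongs_tips',20),('tongs',8),('round_chocolate',18)]:
  for x in robot.mark_of(n,'wrist')[:2]: print(n,np.round(x['centre']),x['p'], onz(c,x['centre'][1],x['centre'][0],z,P).round(1))
s,c=snap('side','s5.png')
E
```

```text
[ 543.97160246 -170.21229141  211.46200799] [-3.13704044 -0.02643543 -0.36349424] [ 0.008 -0.002 -0.012  0.001  0.017  0.004  0.097]
round_chocolate [213. 187.] 0.76 [587.3 -66.1  18. ]
```

View pics/w5.png

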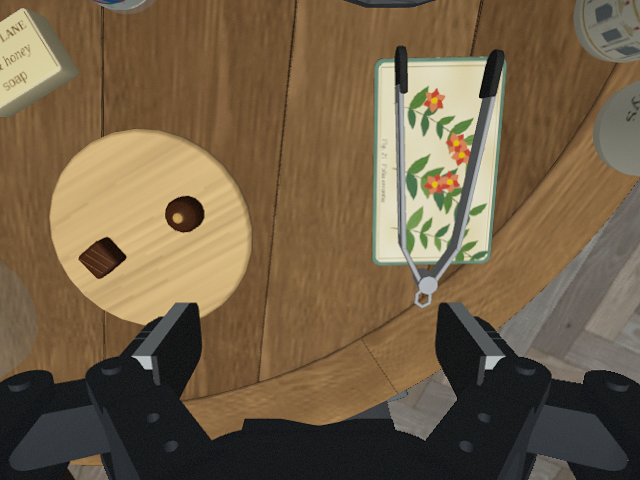

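View pics/s5.png

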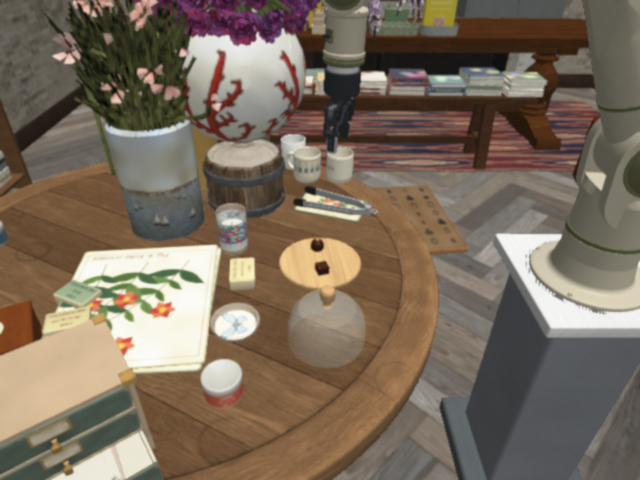

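```bash
python3 - <<'E'
from look import *
s,c=snap('wrist','w6.png'); P=wpose(s,c); print(s['eef_pos'],s['tcp_rot'],s['joint_vel'].round(3))
cv2.imwrite('pics/w6c.png',cv2.resize(c['image'][30:320,340:540,::-1],None,fx=2,fy=2))
for n,u,v,z in [('pivot',428,286,32),('L',401,47,32),('R',497,51,32),('round',184,213,33),('nut',178,217,46)]: print(n,onz(c,u,v,z,P).round(1))
E
```

```text
[ 544.24272678 -169.57669286  211.40528702] [-3.13681362 -0.02646033 -0.35546174] [ 0.002 -0.001  0.003  0.    -0.001 -0.    -0.008]
pivot [ 456.8 -238.8   32. ]
L [ 646.5 -274.1   32. ]
R [ 619.  -341.2   32. ]
round [588.1 -68.3  33. ]
nut [587.5 -67.5  46. ]
```

View pics/w6c.png

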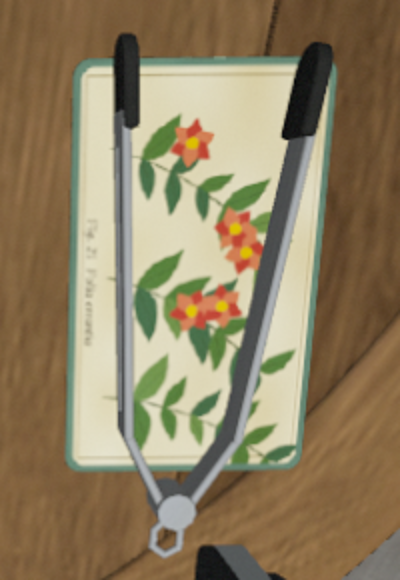

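Emit:
{"method": "apply_moves", "body": {
  "moves": [
    {"rot":[0,-0.026,0.018],"travel":[9,29,0],"jaw":85},
    {"rot":[0,0,0],"travel":[9,30,10],"jaw":85},
    {"rot":[0,0,0],"travel":[8,26,20],"jaw":85},
    {"rot":[0,0,0],"travel":[3,11,30],"jaw":85},
    {"rot":[0,0,0],"travel":[0,0,30],"jaw":85},
    {"rot":[0,0,0],"travel":[0,0,15],"jaw":85},
    {"rot":[0,0,0],"travel":[0,0,0],"jaw":85}
  ]
}}

```text
time_s: 11.9
eef_pos: [540.4, -272.9, 104.2]
tcp_rot: [-3.135, -0.007, -0.363]
force: [-0.3, 0.4, 0.4]
grip_width: 84.9
```

```bash
python3 - <<'E'
from look import *
s,c=snap('wrist','w7.png'); P=wpose(s,c); print(s['eef_pos'],s['tcp_rot'],s['joint_vel'].round(3))
s=robot.read_state(); print(s['eef_pos'],s['tcp_rot'])
E
```

```text
[ 540.37502873 -272.94479378  104.20848346] [-3.13515269 -0.00670585 -0.36285389] [ 0.012 -0.003 -0.002 -0.005  0.003  0.021  0.007]
[ 540.62677957 -272.94249897  105.32632583] [-3.1351445  -0.00725966 -0.36287212]
```

View pics/w7.png

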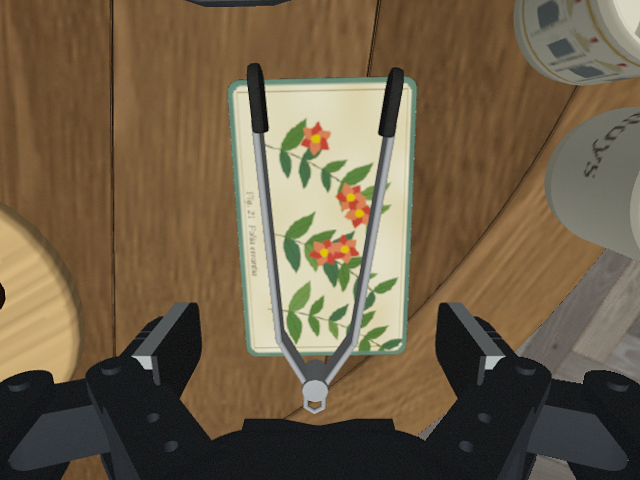

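```bash
python3 - <<'E'
from look import *
s,c=snap('wrist','w8.png'); P=wpose(s,c); print(s['eef_pos'],s['tcp_rot'])
q={n:onz(c,u,v,z,P) for n,u,v,z in [('pivot',315,391,32),('L',254,67,32),('R',397,71,32)]}
m=(q['L']+q['R'])/2; d=(m-q['pivot'])[:2]; L=np.hypot(*d); d/=L; print({k:v.round(1) for k,v in q.items()},L,np.arctan2(d[1],d[0]))
for o in (q['pivot'][:2]+90*d, m[:2]-105*d): 
    e=o-s['eef_pos'][:2]; y=s['tcp_rot'][2]; print(o, 'tool', e@[np.cos(y),np.sin(y)], e@[np.sin(y),-np.cos(y)])
for x in robot.mark_of('tongs_grip','wrist'): print(x)
E
```

```text
[ 540.62677957 -272.94249897  105.32632583] [-3.1351445  -0.00725966 -0.36287212]
{'pivot': array([ 456.6, -239.7,   32. ]), 'L': array([ 644.4, -278.3,   32. ]), 'R': array([ 616.9, -345.3,   32. ])} 188.40303176843102 -0.3925742815347804
[ 539.73375731 -274.11619549] tool -0.4182534710281367 1.4142546826818145
[ 533.63863837 -271.5924057 ] tool -7.01231193341526 1.2183392852512098
```

Emit:
{"method": "apply_moves", "body": {
  "moves": [
    {"rot":[-0.006,-0.006,0.025],"travel":[-3,1,20],"jaw":85},
    {"rot":[0,0,0],"travel":[0,0,25],"jaw":85},
    {"rot":[0,0,0],"travel":[0,0,20],"jaw":85},
    {"rot":[0,0,0],"travel":[0,0,12],"jaw":85},
    {"rot":[0,0,0],"travel":[0,0,5],"jaw":85},
    {"rot":[0,0,0],"travel":[0,0,0],"jaw":85}
  ]
}}

```text
time_s: 12.55
eef_pos: [547.6, -272.9, 33.2]
tcp_rot: [-3.14, -0.022, -0.383]
force: [-0.2, 0.5, -0.0]
grip_width: 85.1
```

Emit:
{"method": "apply_moves", "body": {
  "moves": [
    {"rot":[0,-0.02,0],"travel":[-9,3,0],"jaw":85},
    {"rot":[0,0,0],"travel":[0,0,0],"jaw":85},
    {"rot":[0,0,0],"travel":[0,0,0],"jaw":85}
  ]
}}

```text
time_s: 12.8
eef_pos: [538.6, -272.5, 36.0]
tcp_rot: [-3.14, -0.003, -0.382]
force: [0.4, 0.1, 0.5]
grip_width: 85.1
```

```bash
python3 - <<'E'
from look import *
s,c=snap('wrist','w9.png'); P=wpose(s,c); print(s['eef_pos'],s['tcp_rot'])
E
```

```text
[ 538.63140654 -272.5100136    35.98713599] [-3.13951725 -0.00325556 -0.3820978 ]
```

View pics/w9.png

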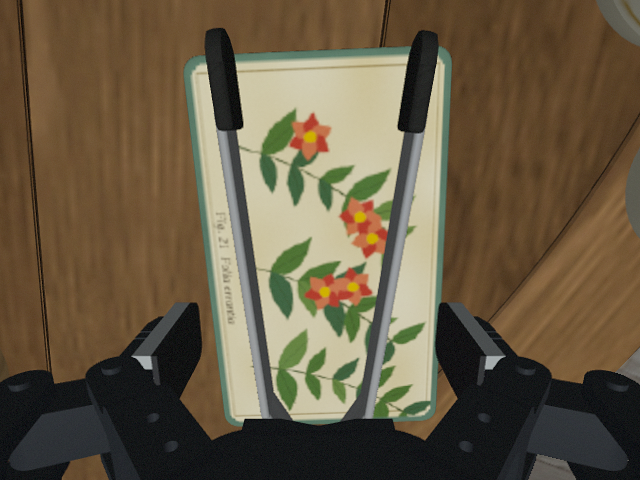

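Emit:
{"method": "apply_moves", "body": {
  "moves": [
    {"rot":[0,0,0],"travel":[-1,0,10],"jaw":85},
    {"rot":[0,0,0],"travel":[-1,0,10],"jaw":85},
    {"rot":[0,0,0],"travel":[0,0,9],"jaw":85},
    {"rot":[0,0,0],"travel":[0,0,0],"jaw":85}
  ]
}}

```text
time_s: 13.18
eef_pos: [537.7, -272.3, 6.2]
tcp_rot: [-3.14, -0.007, -0.382]
force: [0.5, 0.2, -0.1]
grip_width: 85.0
```

Emit:
{"method": "apply_moves", "body": {
  "moves": [
    {"rot":[0,0,0],"travel":[0,0,-2],"jaw":70},
    {"rot":[0,0,0],"travel":[0,0,0],"jaw":66},
    {"rot":[0,0,0],"travel":[0,0,0],"jaw":60},
    {"rot":[0,0,0],"travel":[0,0,0],"jaw":56},
    {"rot":[0,0,0],"travel":[0,0,0],"jaw":56},
    {"rot":[0,0,0],"travel":[0,0,0],"jaw":56}
  ],
  "grip_force": 40
}}

```text
time_s: 13.68
eef_pos: [537.4, -272.3, 8.2]
tcp_rot: [-3.139, -0.006, -0.383]
force: [0.3, 0.2, -1.2]
grip_width: 56.2
```

```bash
python3 - <<'E'
from look import *
s,c=snap('wrist','w10.png'); P=wpose(s,c); print(s['eef_pos'],s['tcp_rot'],s['force'],s['grip_width'])
E
```

```text
[ 537.40286675 -272.30122773    8.21890708] [-3.13944283 -0.00573057 -0.38260583] [ 0.29478087  0.18229405 -1.17722385] 56.2281685232913
```

View pics/w10.png

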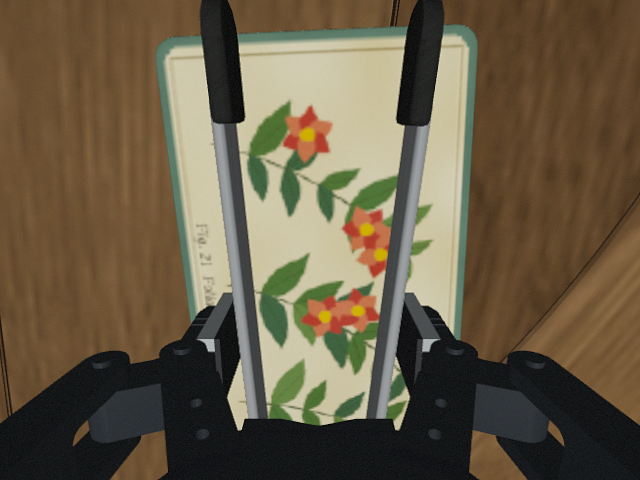

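Emit:
{"method": "apply_moves", "body": {
  "moves": [
    {"rot":[0,0,0],"travel":[0,0,-4],"jaw":55.5},
    {"rot":[0,0,0],"travel":[0,0,-6],"jaw":55.5},
    {"rot":[0,0,0],"travel":[0,0,-8],"jaw":55.5},
    {"rot":[0,0,0],"travel":[0,0,-8],"jaw":55.5},
    {"rot":[0,0,0],"travel":[0,0,0],"jaw":55.5}
  ]
}}

```text
time_s: 14.15
eef_pos: [537.0, -272.2, 36.6]
tcp_rot: [-3.139, -0.005, -0.383]
force: [-0.2, -0.0, -1.7]
grip_width: 55.7
```

```bash
python3 - <<'E'
from look import *
s,c=snap('wrist','w11.png'); print(s['eef_pos'],s['tcp_rot'],s['force'],s['grip_width'])
s,c=snap('side','s6.png');cv2.imwrite('pics/s6c.png',cv2.resize(c['image'][130:300,250:450,::-1],None,fx=3.5,fy=3.5))
E
```

```text
[ 537.01455146 -272.23963381   36.57978253] [-3.1394794  -0.00498499 -0.38265859] [-0.162065   -0.02956841 -1.7231618 ] 55.69479345807926
```

View pics/w11.png

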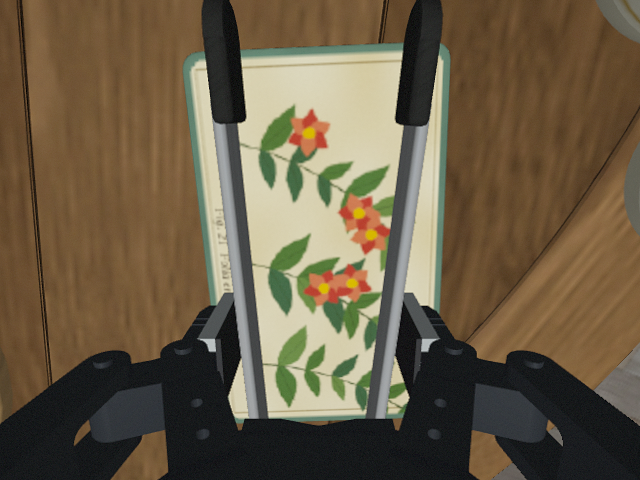

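View pics/s6c.png

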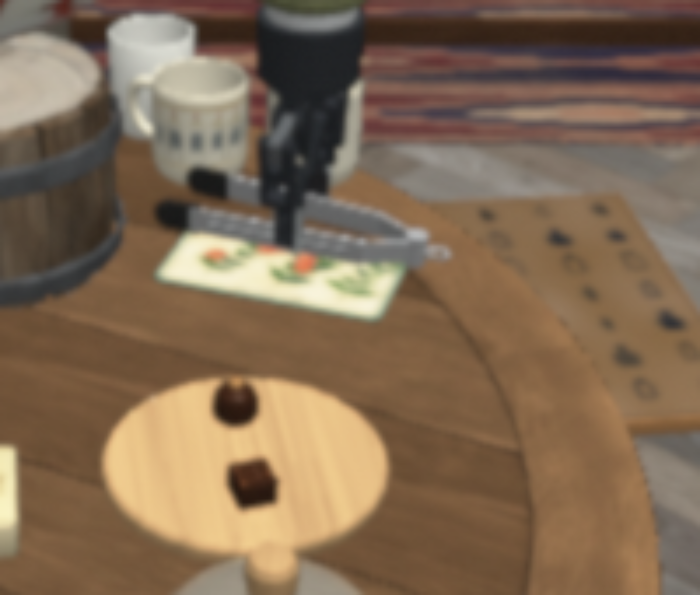

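```bash
python3 - <<'E'
from look import *
s=robot.read_state(); c=robot.capture('wrist'); T=c['tool_from_camera']
for n,u,v,z in [('Lrear',228,122,-23.8),('Rrear',413,124,-23.8),('Lmid',231,62,-23.8),('Rmid',410,62,-23.8),('Lin',242,100,-23.8),('Rin',398,100,-23.8)]: print(n,onz(c,u,v,z,T).round(1))
E
```

```text
Lrear [ 70.1 -24.9 -23.8]
Rrear [ 69.6  28.3 -23.8]
Lmid [ 86.1 -23.1 -23.8]
Rmid [ 86.1  26.4 -23.8]
Lin [ 76.1 -20.5 -23.8]
Rin [ 76.1  23.6 -23.8]
```

Emit:
{"method": "apply_moves", "body": {
  "moves": [
    {"rot":[0,0,0],"travel":[-8,0,-6],"jaw":55.5},
    {"rot":[0,0,0],"travel":[-15,-5,-12],"jaw":55.5},
    {"rot":[0,0,0],"travel":[-18,-12,-14],"jaw":55.5},
    {"rot":[0,0,0],"travel":[-18,-20,-14],"jaw":55.5},
    {"rot":[0,0,0],"travel":[-15,-25,-12],"jaw":55.5},
    {"rot":[0,0,0],"travel":[-12,-25,-6],"jaw":55.5},
    {"rot":[0,0,0],"travel":[-10,-25,0],"jaw":55.5},
    {"rot":[0,0,0],"travel":[-8,-22,0],"jaw":55.5},
    {"rot":[0,0,0],"travel":[-3,-15,0],"jaw":55.5},
    {"rot":[0,0,0],"travel":[0,-8,0],"jaw":55.5}
  ]
}}

```text
time_s: 15.13
eef_pos: [485.0, -81.2, 101.7]
tcp_rot: [-3.141, 0.002, -0.391]
force: [-0.1, -0.3, -0.5]
grip_width: 55.4
```

Emit:
{"method": "apply_moves", "body": {
  "moves": [
    {"rot":[0,0,-0.1],"travel":[0,0,0],"jaw":55.5},
    {"rot":[0,0,-0.12],"travel":[0,0,0],"jaw":55.5},
    {"rot":[0,0,-0.12],"travel":[0,0,0],"jaw":55.5},
    {"rot":[0,0,-0.1],"travel":[0,0,0],"jaw":55.5},
    {"rot":[0,0,-0.04],"travel":[0,0,0],"jaw":55.5},
    {"rot":[0,0,0],"travel":[0,0,0],"jaw":55.5},
    {"rot":[0,0,0],"travel":[0,0,0],"jaw":55.5}
  ]
}}

```text
time_s: 15.72
eef_pos: [483.1, -80.2, 102.0]
tcp_rot: [-3.14, 0.003, 0.114]
force: [0.3, -0.1, -0.4]
grip_width: 55.6
```

```bash
python3 - <<'E'
from look import *
s,c=snap('wrist','w12.png'); P=wpose(s,c); print(s['eef_pos'],s['tcp_rot'],s['force'],s['grip_width'],s['joint_vel'].round(2))
for x in robot.mark_of('round_chocolate','wrist')[:2]: print(x, onz(c,x['centre'][1],x['centre'][0],18,P))
E
```

```text
[483.05313553 -80.22986428 102.00657345] [-3.14042577  0.0034404   0.1140006 ] [ 0.32027827 -0.07383783 -0.41214362] 55.649396120481825 [ 0.01 -0.    0.    0.    0.   -0.    0.01]
{'centre': [53.7, 311.2], 'p': 0.66} [587.40206857 -65.48409965  18.        ]
```

View pics/w12.png

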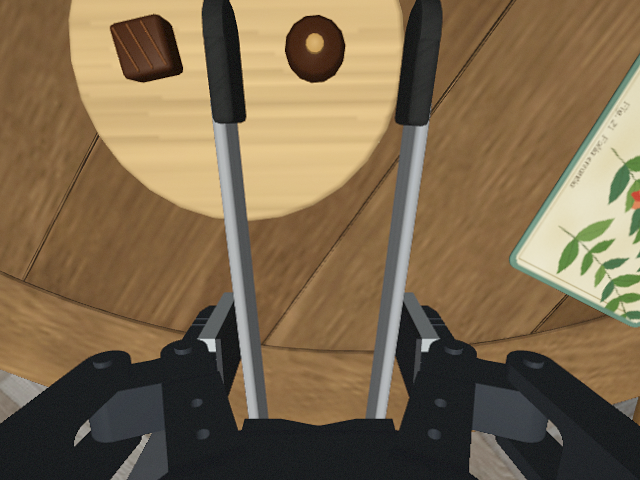

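Emit:
{"method": "apply_moves", "body": {
  "moves": [
    {"rot":[0,0,0],"travel":[9,-2,0],"jaw":55.5},
    {"rot":[0,0,0],"travel":[8,-1,5],"jaw":55.5},
    {"rot":[0,0,0],"travel":[0,0,15],"jaw":55.5},
    {"rot":[0,0,0],"travel":[0,0,15],"jaw":55.5},
    {"rot":[0,0,0],"travel":[0,0,6],"jaw":55.5},
    {"rot":[0,0,0],"travel":[0,0,0],"jaw":55.5},
    {"rot":[0,0,0],"travel":[0,0,0],"jaw":55.5}
  ]
}}

```text
time_s: 16.4
eef_pos: [505.6, -73.7, 58.6]
tcp_rot: [-3.141, -0.0, 0.11]
force: [-0.1, 0.6, -0.7]
grip_width: 55.4
```

```bash
python3 - <<'E'
from look import *
s,c=snap('wrist','w13.png'); P=wpose(s,c); print(s['eef_pos'],s['tcp_rot'],s['force'],s['grip_width'],s['joint_vel'].round(2))
for x in robot.mark_of('round_chocolate','wrist')[:2]: print(x, onz(c,x['centre'][1],x['centre'][0],18,P))
s,c=snap('side','s7.png');cv2.imwrite('pics/s7c.png',cv2.resize(c['image'][180:300,260:420,::-1],None,fx=4.5,fy=4.5))
E
```

```text
[505.62928179 -73.72679834  58.57208402] [-3.14141364e+00 -9.05457604e-05  1.10010923e-01] [-0.0975791   0.64147686 -0.74677787] 55.417793034779784 [-0.01  0.02  0.   -0.01 -0.    0.   -0.  ]
```

View pics/w13.png

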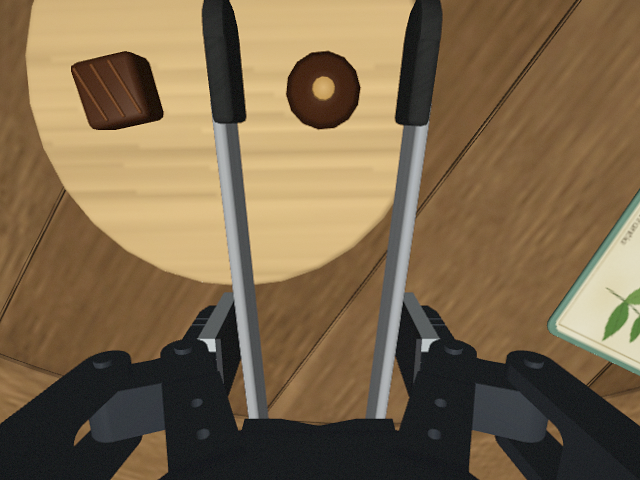

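View pics/s7c.png

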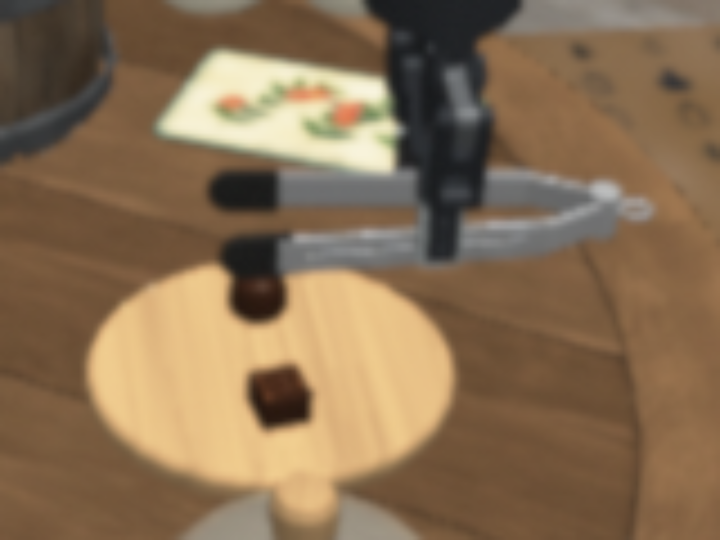

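Emit:
{"method": "apply_moves", "body": {
  "moves": [
    {"rot":[0,0,0],"travel":[-4,1,6],"jaw":55.5},
    {"rot":[0,0,0],"travel":[-1,0,9],"jaw":55.5},
    {"rot":[0,0,0],"travel":[-1,0,8],"jaw":55.5},
    {"rot":[0,0,0],"travel":[-1,0,6],"jaw":55.5},
    {"rot":[0,0,0],"travel":[0,0,2],"jaw":55.5},
    {"rot":[0,0,0],"travel":[0,0,0],"jaw":55.5}
  ]
}}

```text
time_s: 17.05
eef_pos: [498.6, -76.2, 26.6]
tcp_rot: [3.141, -0.004, 0.109]
force: [0.1, -0.1, -1.0]
grip_width: 55.7
```

```bash
python3 - <<'E'
from look import *
s,c=snap('wrist','w14.png'); P=wpose(s,c); print(s['eef_pos'],s['tcp_rot'],s['force'],s['grip_width'],s['joint_vel'].round(2))
s,c=snap('side','s8.png');cv2.imwrite('pics/s8c.png',cv2.resize(c['image'][180:300,260:420,::-1],None,fx=4.5,fy=4.5))
E
```

```text
[498.55371835 -76.21656346  26.60195962] [ 3.14108077 -0.00371378  0.10913329] [ 0.09020504 -0.14502371 -0.96342202] 55.72289945729131 [ 0.    0.01 -0.    0.   -0.   -0.01 -0.  ]
```

View pics/w14.png

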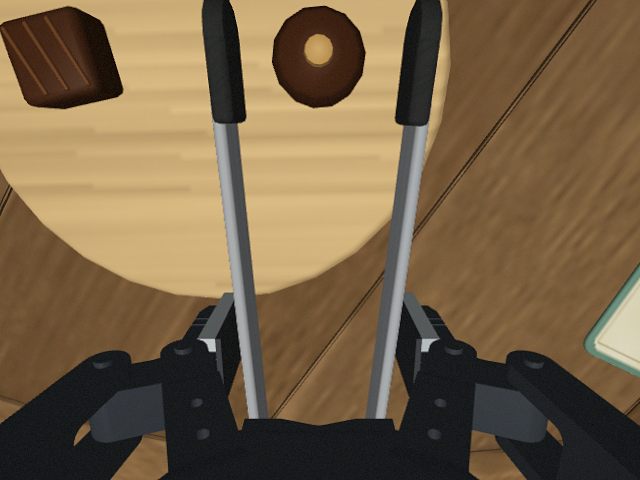

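View pics/s8c.png

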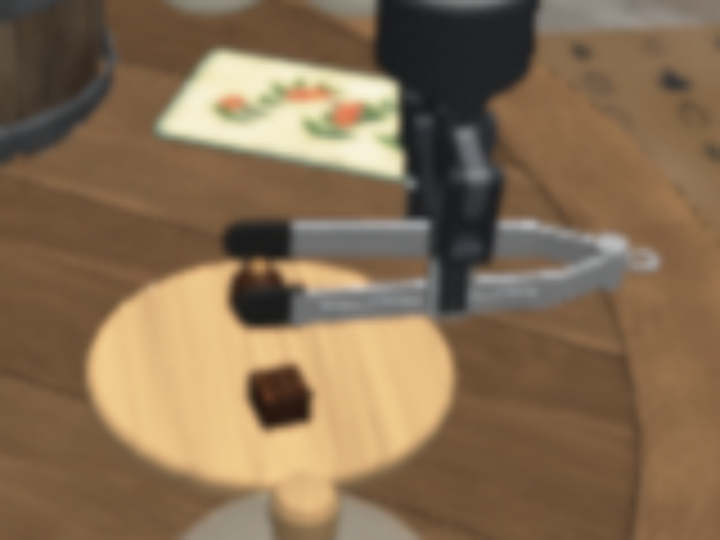

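Emit:
{"method": "apply_moves", "body": {
  "moves": [
    {"rot":[0,0,0],"travel":[2,-1,3],"jaw":55},
    {"rot":[0,0,0],"travel":[0,0,0],"jaw":52},
    {"rot":[0,0,0],"travel":[0,0,0],"jaw":50},
    {"rot":[0,0,0],"travel":[0,0,0],"jaw":48},
    {"rot":[0,0,0],"travel":[0,0,0],"jaw":46},
    {"rot":[0,0,0],"travel":[0,0,0],"jaw":44},
    {"rot":[0,0,0],"travel":[0,0,0],"jaw":42},
    {"rot":[0,0,0],"travel":[0,0,0],"jaw":40},
    {"rot":[0,0,0],"travel":[0,0,0],"jaw":40}
  ],
  "grip_force": 40
}}

```text
time_s: 17.9
eef_pos: [501.9, -74.8, 25.0]
tcp_rot: [3.141, -0.007, 0.109]
force: [0.5, -0.5, -0.6]
grip_width: 42.4
```

```bash
python3 - <<'E'
from look import *
s,c=snap('wrist','w15.png'); P=wpose(s,c); print(s['eef_pos'],s['tcp_rot'],s['force'],s['grip_width'],s['joint_vel'].round(2))
E
```

```text
[501.86854092 -74.78598901  24.98988871] [ 3.14065159 -0.0065477   0.1093453 ] [ 0.45503375 -0.49855452 -0.60166808] 42.36438516245713 [ 0. -0. -0. -0. -0.  0.  0.]
```

View pics/w15.png

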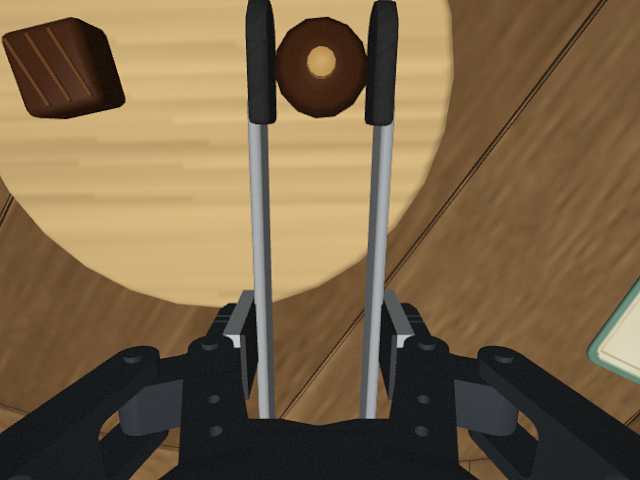

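Emit:
{"method": "apply_moves", "body": {
  "moves": [
    {"rot":[0,0,0],"travel":[0,0,0],"jaw":38},
    {"rot":[0,0,0],"travel":[0,0,-3],"jaw":38},
    {"rot":[0,0,0],"travel":[0,0,-6],"jaw":38},
    {"rot":[0,0,0],"travel":[0,0,-6],"jaw":38},
    {"rot":[0,0,0],"travel":[0,0,0],"jaw":38},
    {"rot":[0,0,0],"travel":[0,0,0],"jaw":38}
  ]
}}

```text
time_s: 18.45
eef_pos: [501.7, -74.9, 41.7]
tcp_rot: [3.141, -0.006, 0.109]
force: [0.9, 1.2, -0.6]
grip_width: 42.5
```

```bash
python3 - <<'E'
from look import *
s,c=snap('wrist','w16.png'); P=wpose(s,c); print(s['eef_pos'],s['tcp_rot'],s['force'],s['grip_width'],s['joint_vel'].round(2))
s,c=snap('side','s9.png');cv2.imwrite('pics/s9c.png',cv2.resize(c['image'][180:300,260:420,::-1],None,fx=4.5,fy=4.5))
E
```

```text
[501.68929365 -74.85379948  41.72546673] [ 3.14064087 -0.00642088  0.10922183] [ 0.85382446  1.17793121 -0.57117314] 42.51588774113308 [ 0.   -0.02  0.   -0.    0.    0.01 -0.  ]
```

View pics/w16.png

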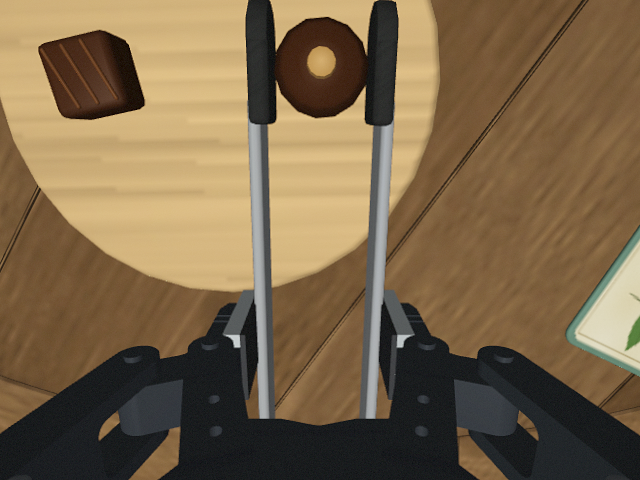

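View pics/s9c.png

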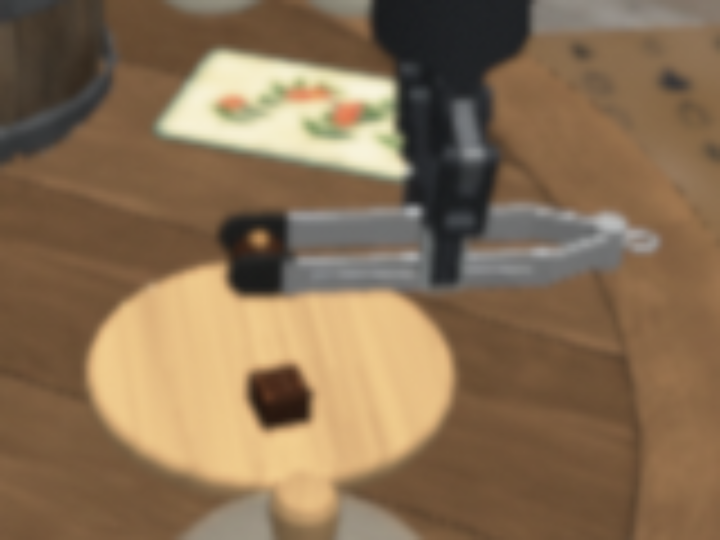

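Emit:
{"method": "apply_moves", "body": {
  "moves": [
    {"rot":[0,0,0],"travel":[0,0,-6],"jaw":38},
    {"rot":[0,0,0],"travel":[0,0,-10],"jaw":38},
    {"rot":[0,0,0],"travel":[0,0,-14],"jaw":38},
    {"rot":[0,0,0],"travel":[0,0,-14],"jaw":38},
    {"rot":[0,0,0],"travel":[0,0,-14],"jaw":38},
    {"rot":[0,0,0],"travel":[0,0,-12],"jaw":38},
    {"rot":[0,0,0],"travel":[0,0,-8],"jaw":38},
    {"rot":[0,0,0],"travel":[0,0,-4],"jaw":38},
    {"rot":[0,0,0],"travel":[0,0,0],"jaw":38},
    {"rot":[0,0,0],"travel":[0,0,0],"jaw":38}
  ]
}}

```text
time_s: 19.38
eef_pos: [499.9, -74.8, 131.2]
tcp_rot: [3.141, -0.005, 0.109]
force: [0.8, -0.4, -0.7]
grip_width: 42.4
```

Emit:
{"method": "apply_moves", "body": {
  "moves": [
    {"rot":[0,0,0],"travel":[0,0,0],"jaw":38},
    {"rot":[0,0,0],"travel":[0,0,0],"jaw":38},
    {"rot":[0,0,0],"travel":[0,0,0],"jaw":38},
    {"rot":[0,0,0],"travel":[0,0,0],"jaw":38}
  ]
}}

```text
time_s: 19.72
eef_pos: [499.0, -74.7, 129.5]
tcp_rot: [3.141, -0.002, 0.109]
force: [-0.3, -0.3, -0.9]
grip_width: 42.5
```

```bash
python3 - <<'E'
from look import *
s,c=snap('wrist','w17.png'); P=wpose(s,c); print(s['eef_pos'],s['tcp_rot'],s['force'],s['grip_width'],s['joint_vel'].round(3))
s,c=snap('side','s10.png');cv2.imwrite('pics/s10c.png',cv2.resize(c['image'][140:400,180:420,::-1],None,fx=2.3,fy=2.3))
E
```

```text
[498.97377443 -74.73167297 129.50266692] [ 3.14149021e+00 -2.09390097e-03  1.09174392e-01] [-0.32152003 -0.31516369 -0.85383059] 42.46830677014356 [-0.     0.011 -0.     0.005 -0.001 -0.002  0.001]
```

View pics/w17.png

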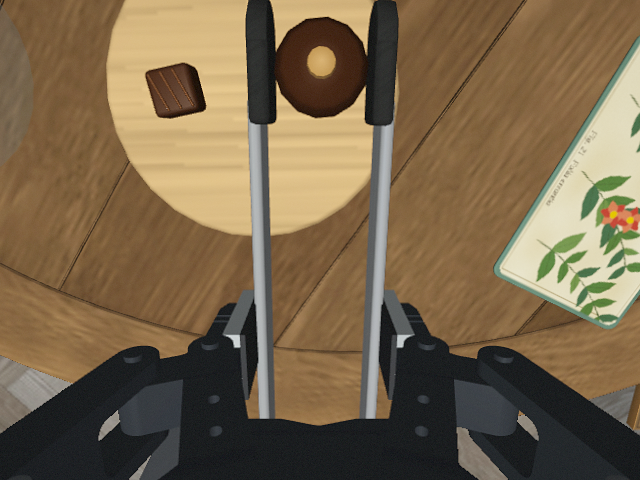

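View pics/s10c.png

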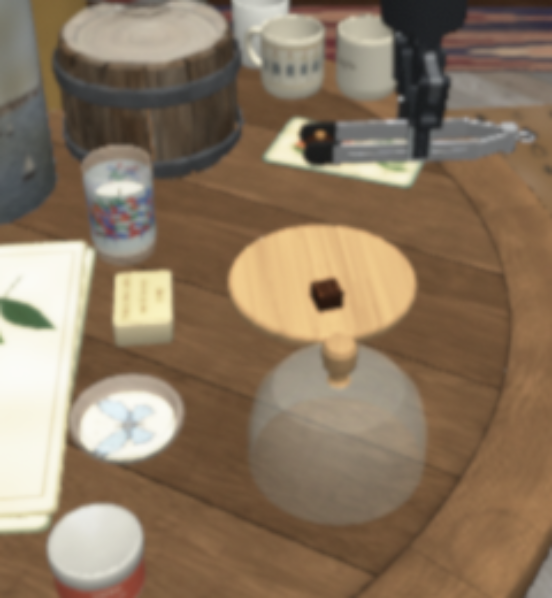

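The chocolate is held between the two tips, with its base at about z = 122 mm. The arm is still, and the cloche stands upright about 210 mm from the board's centre. The square chocolate is in place.

```bash
python3 -c "
from rig import robot
print(robot.close_job())"
```

```text
the job is handed in; nothing more can be done
None
```

I lifted the cloche off the board and stood it upright on the free table, about 210 mm from the board's centre. I then took up the tongs by their legs, closed the tips on the round chocolate and lifted it. I handed the job in at about 20 s of the 58 s allowed, with the chocolate still held up; no verdict was reported.

**Last checks, just before hand-in:**
- **Chocolate:** the wrist picture shows it seated between both tips. Its base is at about z = 122 mm, roughly 104 mm above the board.
- **Grip and arm:** the jaws stopped on the tongs at 42.5 mm, a little under the 44 mm expected. The joints were almost still.
- **Other goods:** the square chocolate is on the board, and the dish, tin and soap show no movement in the side picture. I checked these by eye, not by measurement.

**What disagreed or failed along the way:**
- **Tong length:** the tongs measured about 188 mm from pivot to tip ends, against the 195 mm given. I took a mean grip point, and it held.
- **Network finds:** the trained networks missed the tongs in the later wrist pictures. I measured those by hand-picked pixels and the calibration.
- **Arm drift:** the arm strayed up to about 10 mm after fast moves. I corrected this before each grasp.

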